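# Load the work carrier into the sloped filing rest

## Robot

A 6-joint arm with a two-finger parallel gripper is mounted at the origin on a cart in front of the work surface, level with it; the furniture and walls round the work are solid. World frame = base frame: x ahead of the robot, y to its left, z up, the work surface at z = 0. Lengths are in m, angles in rad, forces in N, time in s.
With the tool pointing down it reaches from about 0.375 to 0.925 m from the base axis. Payload 5.7 kg.
Tool frame: the origin (TCP) lies midway between the tips of the shut fingers; the grasp point (between the pads) lies 19 mm behind it; z points along the fingers, y is the line along which they close (so a half turn about z gives the same grasp; the last joint's range is limited). The gripper opens to 88 mm and grips with 3 to 60 N. Pads are 20 mm wide; open, the fingers measure 115 mm over their backs; the gripper's body (75 mm by 178 mm) begins 61 mm behind the grasp point.
Start: joints at [-1.311, 0.359, 1.51, -0, 1.272, -0.115], TCP at [0.22, -0.558, 0.199] pointing down, gripper open.
Joint ranges: [-2.97, 2.97], [-1.01, 2.36], [0.21, 2.38], [-0.96, 4.11], [0.2, 2.71], [-2.98, 2.98]. Speed limits (rad/s): [2.39, 2.39, 3.14, 3.14, 3.14, 3.14].

## Interface

Orientations are given as a unit quaternion [x, y, z, w].
In Python, from bench import move_ptp, servo_line, goto_joints, move_gripper, sleep, inverse_kinematics, capture, PlanningError, close_job, spot_in, silhouettes, current_clock, current_joint_pos, current_qvel, current_joint_torque, current_position, current_orientation, current_force, current_torque, current_finger_gap, current_grip_force gives the robot as it stands. Calls block until the motion is done:
- move_ptp(position, orientation): joint-space move of the TCP to a pose.
- servo_line(position, orientation=None, rate=0.15, contact_N=None): straight line of the TCP; orientation=None keeps the orientation; rate is the mean speed in m/s. With contact_N (N) it stops when the force on the tool has changed by that much, and returns True; else False.
- goto_joints(angles): joint-space move.
- move_gripper(opening): finger opening in m; the grip force is fixed at half the most; returns when the fingers have stopped.
- sleep(seconds).
- inverse_kinematics(position, orientation): joint angles nearest the present ones, or None.
- capture(name): name is "side" or "top" or "wrist"; returns a dict with "image" (384x512x3 uint8, blue, green, red), "range_z" (384x512 float32, m along the optical axis (not along the pixel's ray), 0 where there is no reading), "intrinsics" (3x3 intrinsics, pixels), "R" (3x3) and "t" (3): a world point X has camera coordinates R X + t. Camera axes: x right, y down, z forward; pixel columns grow to the right and rows downward; lengths in m; the calibration is good to about 2 mm. A picture is of the moment at which its call begins.
A pose or a line that the arm cannot do raises PlanningError and nothing moves.
- close_job(): hands the job in; it is judged then, once.
Trained networks look in the newest picture that a camera, given by its name, has taken for a name from the list of things; names that differ only in an ending like _2 or _b are one class to them, and where a whole thing is asked for, a point or a joint stands for the part that bears it (a point fixed in the world has none). Each returns a list of dicts, best first, with "conf" (0 to 1); they miss things now and then, are a little off and sometimes report something else, mostly with a low value. They report only what shows in the picture. A call takes as long as a camera call.
- spot_in(camera, query): "xy" ([column, row] in pixels, amid what is visible of it).
- silhouettes(camera, query): "region" (384x512 bool, what is visible of it) and "xy" ([column, row] in pixels, amid what is visible of it).
Readings, each from a call of its own:
- current_clock(): time.
- current_joint_pos(): joint angles.
- current_qvel(): joint speeds.
- current_joint_torque(): joint torques, N m.
- current_position(): TCP position.
- current_orientation(): TCP orientation.
- current_force(): force on the tool from outside, world axes, zero at the start.
- current_torque(): the same for the moment, N m.
- current_finger_gap(): finger opening in m.
- current_grip_force(): force on a finger pad.
Only numpy, scipy, OpenCV 4.12 (cv2) and the standard library are available. Lean on these libraries where they do the work, as an engineer would, in place of code of your own. Each camera call takes 0.05 s, during which the arm holds its last target. There are 200 camera calls.

## Task

A brass plate waits on its work carrier beside the sloped filing rest. Set the carrier on the low end of the slope with its hooked nose pointing uphill, then push it up between the cheeks until it rests against the end stop and the sprung catch has dropped in behind its nose bar. Push firmly but do not ram it, leave the tin and the steel bench block where they are, and let go of everything.

Things in the scene. Friction and masses are not known exactly. Their poses are not given: they have to be found in the camera images.
- bed: Sloped steel bed, 270 x 90 mm, of the filing rest (fixed to the bench). Origin: on the slope's surface, middle of its low front edge, 14 mm above the bench; x runs up the slope (10 degrees), y left across it, z square to it. x = 5 to 110 mm is open: the carrier is set down here, between guide strips 7 mm high that narrow from 78 mm apart to 69 mm.
- channel_mouth (a point): Where the channel begins: on the bed's middle line and surface, x = 111 mm. From here up, the sole runs in a groove 69 mm wide, 14 mm high, under two grey cheeks 52 mm apart that reach 38 mm above the surface (first 13 mm flared). So the carrier gets in only from below; no room for fingers beside its block there, but closed fingers fit behind it.
- carrier_block (a point): Centre of the carrier's light wooden block: 58 (x) x 44 (y) x 34 mm; grip across the 44 mm. The point is 24 mm above the underside of the steel sole (100 x 64 x 7 mm, fixed under the block); the brass plate on top reaches 45 mm. x points to the nose, z up. About 420 g, loose. On the slope (friction 0.5 to 0.7) it stays where it is left.
- carrier_nose (a point): Tip of the carrier's nose, mid-width, at the underside: 71 mm ahead of the block's centre. A cross bar on the nose, sloping to the front, has its top 11 mm above the underside; behind the bar is a gap 15 mm long, then the block.
- carrier_tail (a point): The carrier's flat tail face (sole and block flush, 44 mm wide, 41 mm high), mid-width, 20 mm above the underside; 29 mm behind the block's centre and 100 mm behind the nose. The place to push. Sliding it up takes 2 to 6 N, lifting the catch on the way 3 to 5 N more; only the stop resists for good.
- catch (a joint): Sprung finger on the adjustable end stop, a dark steel block 16 mm high across the channel with a brass thumbscrew. The stop's face is set at bed x = 205 to 235 mm: not reported, feel for it. Finger angle, rad: 0 free; about 0.18 riding on the nose bar (tip 31 mm from the face); about 0.09 dropped into the gap, once the nose is within about 2 mm of the stop.
- tin_centre (a point): Bystander: round grey metal tin, 50 mm across, 22 mm high; its centre. Loose.
- block_centre (a point): Bystander: square steel bench block, 62 x 62 x 18 mm; its centre. Loose.

How it is judged:
At the end, for the whole second after the job is handed in: The carrier lies in the channel, nose uphill (block centre 128 to 168 mm up the slope, within 6 mm of its middle line, flat, within 0.1 rad of straight), and the catch has dropped behind its nose bar (angle 0.045 to 0.135 rad), which holds it within about 2 mm of the end stop (value of joint catch between 0.045 and 0.135 rad and x of carrier_block in the frame of bed between 0.128 and 0.168 m and z of carrier_block in the frame of bed below 0.029 m and y of carrier_block in the frame of bed between -0.006 and 0.006 m and angle between the x axis of carrier_block and the x axis of bed, either way round below 0.1 rad); the robot touches nothing.
It fails at once if the carrier is rammed or dropped on the rest: more than 45 N between them (contact force between carrier and bed above 45 N).
It fails at once if the tin or the bench block is shifted by more than 25 mm (distance of any of tin_centre, block_centre from where it was at the start of the episode above 0.025 m).
It also fails if it takes over 48 s, if anything falls off the work surface, if the arm or the gripper's body presses on something with over 40 N, if the wrist force passes 120 N, or if a joint passes its speed limit or range.

## Working session

There is one attempt and no reset: what is moved stays moved. The work goes in short steps, each a Python script; the robot and the scene stay as the last script left them, time stands still between calls to the robot, and variables do not carry over. Pictures are saved under pics/ and viewed, at most 10 in all, crops included, and the job is handed in when it is done.

```bash
mkdir -p pics; ls; cat > h.py <<'E'
import numpy as np, cv2
from bench import *
def world(c,u,v,z=None):
    K=c["intrinsics"]; r=c["range_z"]; z=r[int(v),int(u)] if z is None else z
    p=np.linalg.inv(K)@np.array([u,v,1.])*z
    return c["R"].T@(p-c["t"])
def cloud(c,mask):
    v,u=np.nonzero(mask&(c["range_z"]>0)); z=c["range_z"][v,u]
    p=np.linalg.inv(c["intrinsics"])@np.stack([u,v,np.ones_like(u)])*z
    return ((p.T-c["t"])@c["R"])
E
python3 - <<'E'
from h import *
ims=[]
for n in ("top","side"):
    c=capture(n); cv2.imwrite(f"pics/{n}0.png",c["image"]); print(n,c["R"].T@-c["t"])
    for q in ("bed","carrier_block","carrier_nose","carrier_tail","channel_mouth","catch","tin_centre","block_centre"):
        for d in silhouettes(n,q)[:2] if q not in("channel_mouth","carrier_nose","carrier_tail") else spot_in(n,q)[:2]:
            s=''
            if "region" in d:
                p=cloud(c,d["region"]); s=(len(p),np.median(p,0).round(3),p.min(0).round(3),p.max(0).round(3)) if len(p) else 0
            else: s=world(c,*d["xy"]).round(3)
            print(q,round(d["conf"],2),np.round(d["xy"]),s)
print(current_clock())
E
```

```text
pics
top [0.39754295 0.02775219 1.17157498]
bed 0.95 [247. 210.] (3524, array([0.468, 0.056, 0.04 ]), array([ 0.393, -0.086,  0.001]), array([0.549, 0.197, 0.102]))
carrier_block 0.84 [362. 219.] (880, array([ 0.453, -0.264,  0.012]), array([ 0.406, -0.326, -0.004]), array([ 0.505, -0.21 ,  0.05 ]))
carrier_nose 0.75 [364. 217.] [ 0.449 -0.254  0.043]
carrier_nose 0.35 [360. 149.] [ 0.637 -0.254  0.019]
carrier_tail 0.96 [363. 216.] [ 0.451 -0.253  0.033]
channel_mouth 0.82 [248. 210.] [0.467 0.054 0.037]
catch 0.72 [228. 205.] (176, array([0.48 , 0.105, 0.067]), array([0.464, 0.079, 0.059]), array([0.493, 0.133, 0.075]))
tin_centre 0.84 [360. 150.] (305, array([ 0.634, -0.258,  0.021]), array([ 0.61 , -0.291, -0.008]), array([ 0.666, -0.233,  0.028]))
block_centre 0.83 [134. 220.] (543, array([0.444, 0.36 , 0.017]), array([ 0.411,  0.328, -0.003]), array([0.477, 0.398, 0.025]))
side [0.05170444 1.02137293 0.7142902 ]
bed 0.9 [254. 208.] (2220, array([0.465, 0.112, 0.065]), array([ 0.392, -0.12 , -0.002]), array([0.534, 0.195, 0.1  ]))
bed 0.19 [313. 163.] (523, array([ 0.442, -0.261,  0.018]), array([ 0.403, -0.394, -0.001]), array([ 0.502, -0.212,  0.048]))
carrier_block 0.65 [308. 167.] (576, array([ 0.443, -0.261,  0.015]), array([ 0.402, -0.384, -0.002]), array([ 0.503, -0.209,  0.048]))
carrier_nose 0.94 [311. 162.] [ 0.445 -0.251  0.03 ]
carrier_tail 0.78 [313. 166.] [ 0.438 -0.253  0.014]
channel_mouth 0.76 [257. 206.] [0.451 0.136 0.09 ]
catch 0.57 [253. 204.] (48, array([0.477, 0.1  , 0.066]), array([0.456, 0.079, 0.062]), array([0.487, 0.153, 0.094]))
tin_centre 0.64 [256. 155.] (163, array([ 0.627, -0.247,  0.02 ]), array([ 0.606, -0.285, -0.001]), array([ 0.658, -0.231,  0.025]))
block_centre 0.58 [212. 292.] (836, array([0.439, 0.369, 0.017]), array([ 0.406,  0.308, -0.003]), array([0.488, 0.4  , 0.022]))
0.9
```

```bash
python3 - <<'E'
from h import *
a=cv2.imread("pics/top0.png")[120:270,100:400]; cv2.imwrite("pics/v1.png",cv2.resize(a,None,fx=2.66,fy=2.66,interpolation=cv2.INTER_CUBIC))
q=[1,0,0,0]
import scipy.spatial.transform as T
for k in range(-4,5):
    a=k*np.pi/4; o=(T.Rotation.from_euler('z',a)*T.Rotation.from_quat(q)).as_quat(); s=inverse_kinematics([.44,-.26,.3],o); print(k*45,None if s is None else np.round(s,2))
print(current_orientation())
E
```

```text
-180 [-0.67  0.15  1.55 -0.    1.44 -2.24]
-135 None
-90 [-0.67  0.15  1.55 -0.    1.44  2.47]
-45 [-0.67  0.15  1.55 -0.    1.44  1.69]
0 [-0.67  0.15  1.55 -0.    1.44  0.9 ]
45 [-0.67  0.15  1.55 -0.    1.44  0.12]
90 [-0.67  0.15  1.55 -0.    1.44 -0.67]
135 [-0.67  0.15  1.55 -0.    1.44 -1.45]
180 [-0.67  0.15  1.55 -0.    1.44 -2.24]
[ 9.82489825e-01  1.86316247e-01  3.15610017e-07 -1.90458609e-05]
```

View pics/v1.png

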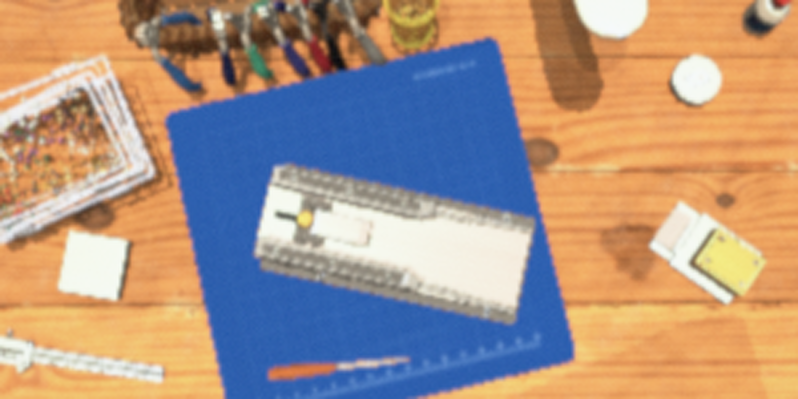

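```bash
python3 - <<'E'
from h import *
from scipy.spatial.transform import Rotation as R
np.set_printoptions(suppress=True,precision=3)
def ori(yaw): return (R.from_euler('z',yaw,degrees=True)*R.from_quat([1,0,0,0])).as_quat()
k=0
for p,y in (([.44,-.26,.27],60),([.40,-.22,.27],60),([.47,-.03,.33],78),([.46,.08,.33],78)):
    move_ptp(p,ori(y)); sleep(.2); c=capture("wrist"); cv2.imwrite(f"pics/w{k}.png",c["image"]); np.savez(f"w{k}.npz",**c)
    print(k,"cam",c["R"].T@-c["t"], (c["range_z"]>0).mean())
    for q in ("carrier_block","carrier_nose","carrier_tail") if k<2 else ("bed","channel_mouth","catch"):
        for d in spot_in("wrist",q)[:2]: print(q,round(d["conf"],2),np.round(d["xy"]),world(c,*d["xy"]))
    k+=1
print(current_clock())
a=np.hstack([cv2.imread(f"pics/w{i}.png") for i in (0,1)]);b=np.hstack([cv2.imread(f"pics/w{i}.png") for i in (2,3)])
cv2.imwrite("pics/v2.png",cv2.resize(np.vstack([a,b]),(800,600),interpolation=cv2.INTER_AREA))
E
```

```text
0 cam [ 0.478 -0.194  0.454] 0.996124267578125
carrier_block 0.87 [272. 156.] [ 0.456 -0.26   0.041]
carrier_nose 0.59 [180.  19.] [ 0.441 -0.053  0.018]
carrier_nose 0.59 [274. 159.] [ 0.456 -0.264  0.043]
carrier_tail 0.82 [272. 156.] [ 0.457 -0.26   0.043]
1 cam [ 0.439 -0.153  0.455] 0.9960479736328125
carrier_block 0.9 [309. 170.] [ 0.452 -0.262  0.044]
carrier_nose 0.65 [305. 166.] [ 0.45  -0.255  0.038]
carrier_tail 0.8 [308. 167.] [ 0.453 -0.258  0.038]
2 cam [0.486 0.045 0.514] 0.9959360758463541
bed 0.93 [248.  83.] [0.473 0.076 0.041]
channel_mouth 0.81 [245.  82.] [0.469 0.078 0.042]
channel_mouth 0.72 [281. 277.] [ 0.457 -0.256  0.026]
catch 0.67 [246.  57.] [0.478 0.107 0.065]
3 cam [0.476 0.155 0.514] 0.9960683186848959
bed 0.92 [272. 153.] [0.477 0.083 0.065]
channel_mouth 0.74 [269. 150.] [0.474 0.087 0.064]
catch 0.79 [270. 139.] [0.479 0.104 0.068]
5.6167
```

View pics/v2.png

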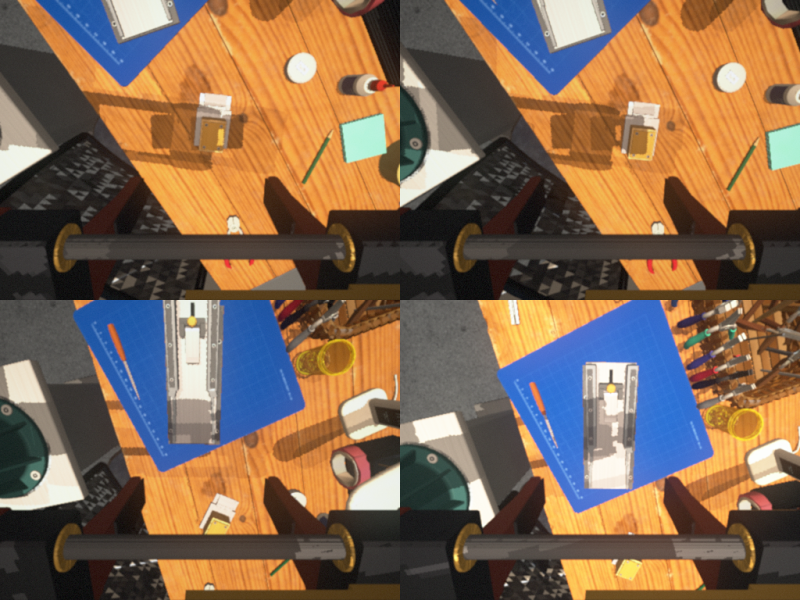

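```bash
cat > fit.py <<'E'
from h import *
np.set_printoptions(suppress=True,precision=4)
from scipy.spatial.transform import Rotation as R
def rect(p):
    (c,s,a)=cv2.minAreaRect((p[:,:2]*1000).astype(np.float32)); b=cv2.boxPoints((c,s,a))
    e=[b[1]-b[0],b[2]-b[1]]; l=max(e,key=np.linalg.norm); 
    if l[1]<0:l=-l
    return np.array(c)/1000,sorted(s),np.degrees(np.arctan2(l[1],l[0]))
def near(p,c,r): return p[np.linalg.norm(p[:,:2]-c,axis=1)<r]
if __name__=="__main__":
    cs=[dict(np.load(f"w{k}.npz")) for k in range(4)]+[capture("top")]
    for i,c in enumerate(cs):
        P=cloud(c,np.ones((384,512),bool))
        t=near(P,[.635,-.258],.1); print(i,"table std",t[abs(t[:,2])<.015][:,2].std() if len(t) else 0, "med",np.median(t[abs(t[:,2])<.008][:,2]) if len(t) else 0)
        if i in(0,1,4):
            p=near(P,[.455,-.262],.085)
            for lo,hi in((.004,.06),(.028,.06),(.039,.06),(.003,.016)):
                q=p[(p[:,2]>lo)&(p[:,2]<hi)]; print("car",lo,len(q),np.median(q,0),*rect(q))
        if i>=2:
            p=P[(abs(P[:,0]-.47)<.09)&(P[:,1]>-.1)&(P[:,1]<.22)&(P[:,2]>.008)&(P[:,2]<.12)]
            print("bed",len(p),*rect(p))
E
python3 fit.py
```

```text
0 table std 0.001453345058083969 med -0.001283864078051161
car 0.004 2674 [ 0.4529 -0.2677  0.0269] [ 0.4555 -0.2656] [63.90593719482422, 98.3157958984375] 54.10357
car 0.028 1334 [ 0.4449 -0.2796  0.0423] [ 0.4437 -0.2817] [43.9262580871582, 58.500396728515625] 53.949146
car 0.039 1204 [ 0.4445 -0.2803  0.0425] [ 0.4441 -0.2813] [43.57875061035156, 57.221378326416016] 54.267822
car 0.003 1380 [ 0.4666 -0.25    0.0059] [ 0.4562 -0.2647] [64.0604248046875, 99.7869644165039] 54.360783
1 table std 0.0016062888946089533 med -0.0012659101722660405
car 0.004 2634 [ 0.4503 -0.2661  0.0306] [ 0.4553 -0.2659] [64.17144775390625, 97.36212158203125] 54.12789
car 0.028 1334 [ 0.4441 -0.2787  0.0423] [ 0.4436 -0.2816] [44.0837287902832, 58.431800842285156] 54.405064
car 0.039 1182 [ 0.4441 -0.2801  0.0425] [ 0.444  -0.2812] [43.530845642089844, 57.57831573486328] 53.831066
car 0.003 1285 [ 0.4656 -0.2486  0.006 ] [ 0.4562 -0.2646] [64.34312438964844, 99.60417175292969] 54.296215
2 table std 0.0018094210643694447 med -0.0014013148926609578
bed 12471 [0.4655 0.0508] [111.48506927490234, 265.6968078613281] 77.22625
3 table std 0.0009807419388473434 med -0.0014333214840754423
bed 10242 [0.4658 0.0532] [111.48136138916016, 268.5372619628906] 77.2566
4 table std 0.0025477253396655897 med -0.0007741473962685215
car 0.004 769 [ 0.4503 -0.2671  0.0283] [ 0.4534 -0.2679] [136.92141723632812, 154.17556762695312] 44.2584
car 0.028 385 [ 0.445  -0.2795  0.0424] [ 0.445  -0.2808] [44.87932586669922, 58.188758850097656] 53.60951
car 0.039 328 [ 0.445  -0.2803  0.0429] [ 0.4448 -0.2808] [43.304847717285156, 57.51350402832031] 54.335087
car 0.003 470 [ 0.4658 -0.2492  0.006 ] [ 0.457  -0.2615] [150.61756896972656, 164.45323181152344] 170.90666
bed 1287 [0.4295 0.0358] [154.64102172851562, 277.0532531738281] 111.56554
```

```bash
cat >> h.py <<'E'
from scipy.spatial.transform import Rotation as R
def bedR(yaw=77.24): return R.from_euler('ZY',[yaw,-10],degrees=True)
E
python3 - <<'E'
from h import *
np.set_printoptions(suppress=True,precision=1,linewidth=160)
for k in (2,3):
    c=dict(np.load(f"w{k}.npz")); P=cloud(c,np.ones((384,512),bool))
    B=bedR().inv().apply(P-[.4363,-.0777,.0126])*1000
    m=(B[:,0]>-20)&(B[:,0]<285)&(abs(B[:,1])<70)&(B[:,2]>-60)&(B[:,2]<60); B=B[m]
    s=B[(B[:,0]>10)&(B[:,0]<100)&(abs(B[:,1])<30)]; A=np.c_[s[:,:2],np.ones(len(s))]; print("plane",np.linalg.lstsq(A,s[:,2],rcond=None)[0]*[1000,1000,1],"(mrad,mrad,mm)")
    print("front x-profile |y|<25:",[(x,round(float(np.median(B[(abs(B[:,1])<25)&(abs(B[:,0]-x)<1)][:,2])),1)) for x in range(-10,12,2)])
    for x0,x1 in((8,30),(60,80),(130,150),(155,170)):
        ys=range(-58,59,2); t=B[(B[:,0]>x0)&(B[:,0]<x1)]
        print(x0,[(y,int(round(np.median(z)))) for y in ys if len(z:=t[abs(t[:,1]-y)<1][:,2])])
    h=B[(B[:,0]>135)&(B[:,0]<265)&(B[:,2]>34)&(B[:,2]<42)]; 
    for xa in (140,180,220,250):
        r=h[abs(h[:,0]-xa)<10]; print("cheek top",xa,[ (v.min(),v.max()) for v in (r[r[:,1]<0][:,1],r[r[:,1]>0][:,1]) if len(v)])
    print("mid x-profile",[(x,round(float(np.median(z)))) for x in range(100,272,4) if len(z:=B[(abs(B[:,1])<12)&(abs(B[:,0]-x)<2)][:,2])])
    print("cheek x-prof", [(x,round(float(np.median(z)))) for x in range(96,276,4) if len(z:=B[(abs(abs(B[:,1])-33)<4)&(abs(B[:,0]-x)<2)][:,2])])
E
```

```text
plane [-0.8 -1.3  0.4] (mrad,mrad,mm)
front x-profile |y|<25: [(-10, -9.2), (-8, -9.4), (-6, -9.6), (-4, -9.6), (-2, -5.7), (0, -4.6), (2, -1.1), (4, 0.2), (6, 0.0), (8, 0.3), (10, 0.4)]
8 [(-58, -14), (-56, -8), (-54, -8), (-52, -7), (-50, -7), (-48, -7), (-46, -7), (-44, 0), (-42, 7), (-40, 7), (-38, 1), (-36, 0), (-34, 0), (-32, 0), (-30, 0), (-28, 1), (-26, 1), (-24, 0), (-22, 0), (-20, 0), (-18, 0), (-16, 0), (-14, 0), (-12, 1), (-10, 0), (-8, 1), (-6, 1), (-4, 0), (-2, 0), (0, 0), (2, 0), (4, 0), (6, 0), (8, 1), (10, 0), (12, 0), (14, 0), (16, 0), (18, 0), (20, 0), (22, 1), (24, 0), (26, 0), (28, 1), (30, 0), (32, 0), (34, 0), (36, 0), (38, 2), (40, 7), (42, 8), (44, 7), (46, -7), (48, -7), (50, -7), (52, -8), (54, -8), (56, -9), (58, -14)]
60 [(-58, -23), (-56, -17), (-54, -17), (-52, -17), (-50, -17), (-48, -16), (-46, -18), (-44, 0), (-42, 1), (-40, 7), (-38, 7), (-36, 7), (-34, 0), (-32, 0), (-30, 0), (-28, 0), (-26, 0), (-24, 1), (-22, 1), (-20, 0), (-18, 0), (-16, 0), (-14, 0), (-12, 0), (-10, 0), (-8, 0), (-6, 0), (-4, 0), (-2, 0), (0, 1), (2, 1), (4, 0), (6, 0), (8, 0),
[... 5691 characters left out ...]
16316395))]
cheek top 250 [(np.float64(-43.43041525160373), np.float64(-25.741332545179727)), (np.float64(26.97715652950244), np.float64(43.024135206285116))]
mid x-profile [(100, 0), (104, 0), (108, 0), (112, 1), (116, 0), (120, 0), (124, 0), (128, 0), (132, 0), (136, 0), (140, 0), (144, 0), (148, 0), (152, 0), (156, 0), (160, 0), (168, 24), (172, 22), (176, 20), (180, 20), (184, 20), (188, 20), (192, 21), (196, 20), (200, 20), (204, 20), (208, 20), (212, 21), (216, 20), (220, 20), (224, 18), (228, 31), (232, 30), (236, 16), (240, 1), (244, 0), (248, 1), (252, 0), (256, 0), (260, 1), (264, 1), (268, -1)]
cheek x-prof [(96, 0), (100, 1), (104, 1), (112, 38), (116, 38), (120, 38), (124, 38), (128, 39), (132, 39), (136, 39), (140, 40), (144, 40), (148, 39), (152, 40), (156, 39), (160, 39), (164, 39), (168, 39), (172, 40), (176, 39), (180, 39), (184, 39), (188, 40), (192, 39), (196, 40), (200, 39), (204, 39), (208, 39), (212, 40), (216, 40), (220, 39), (224, 39), (228, 39), (232, 40), (236, 40), (240, 40), (244, 39), (248, 40), (252, 40), (256, 39), (260, 40), (264, 39), (268, 37), (272, 1)]
  return _methods._mean(a, axis=axis, dtype=dtype,
  ret = ret.dtype.type(ret / rcount)
```

```bash
cat >> h.py <<'E'
O=np.array([.4363,-.0777,.014])
def bp(x,y,z): return O+bedR().apply(np.array([x,y,z])/1000)
def bo(): return (bedR()*R.from_quat([1,0,0,0])).as_quat()
def bx(): return bedR().inv().apply(np.array(current_position())-O)*1000
def bf(): return bedR().inv().apply(current_force())
E
python3 - <<'E'
from h import *
np.set_printoptions(suppress=True,precision=4)
g=(R.from_euler('z',54.2,degrees=True)*R.from_quat([1,0,0,0])).as_quat()
xy=[.4440,-.2815]
for p,o in (([*xy,.01],g),(bp(37,0,60),bo()),(bp(37,0,10),bo()),(bp(125,0,20),bo())): print(inverse_kinematics(p,o))
move_gripper(.085)
move_ptp([*xy,.09],g)
hit=servo_line([*xy,.010],rate=.08,contact_N=6); print("down",hit,current_position(),current_force())
move_gripper(.03); print("gap",current_finger_gap(),current_grip_force(),current_position())
servo_line([*xy,.10],rate=.12); print("lifted",current_finger_gap(),current_grip_force(),current_force(),current_clock())
E
```

```text
[-0.6965  0.5042  1.8554 -0.      0.782  -0.0717]
[-0.4322  0.3094  1.9818  0.2188  0.8988 -0.3502]
[-0.4128  0.3989  2.0261  0.2487  0.7655 -0.374 ]
[-0.2204  0.3574  1.9942  0.2434  0.8046 -0.1682]
down False [ 0.4444 -0.2818  0.0104] [-0.7179 -0.4321 -0.7393]
gap 0.04363941182732213 30.00022441148758 [ 0.444  -0.2815  0.01  ]
lifted 0.04367675984205946 29.998932480812073 [ 0.0076  0.7484 -5.6933] 10.3167
```

```bash
python3 - <<'E'
from h import *
np.set_printoptions(suppress=True,precision=2)
move_ptp(bp(37,0,55),bo()); print(bx(),current_clock())
servo_line(bp(37,0,18),rate=.08)
hit=servo_line(bp(37,0,6),rate=.015,contact_N=4); print("down",hit,bx(),bf())
c=capture("side"); cv2.imwrite("pics/v3.png",cv2.resize(c["image"][110:260,180:380],(800,600),interpolation=cv2.INTER_CUBIC))
print(current_clock())
E
```

```text
[35.97 -1.69 55.39] 11.2167
down True [36.97 -0.16 10.22] [0.67 0.04 5.28]
12.45
```

View pics/v3.png

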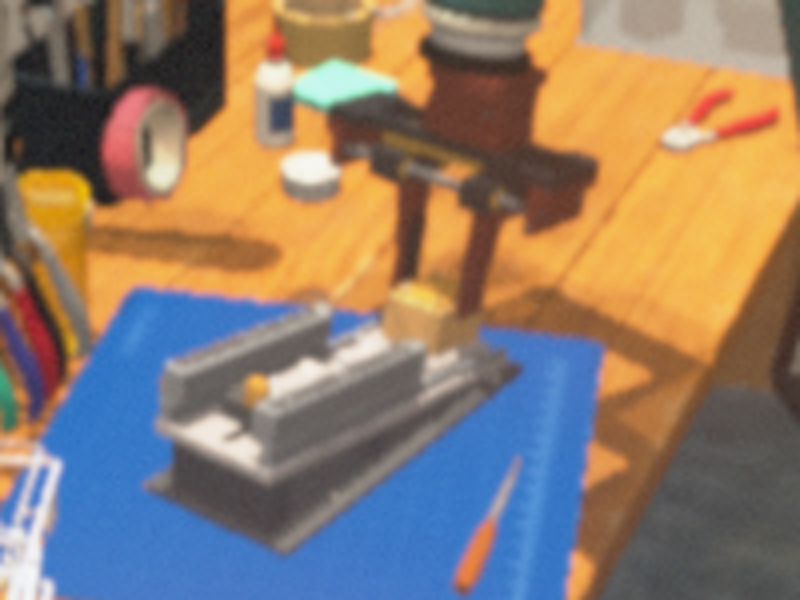

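```bash
python3 - <<'E'
from h import *
np.set_printoptions(suppress=True,precision=2)
move_gripper(.060); print("open",current_finger_gap())
servo_line(bp(37,0,70),rate=.12); servo_line(bp(-28,0,70),rate=.15)
move_gripper(0); servo_line(bp(-28,0,20),rate=.12); print(bx(),current_clock())
print(servo_line(bp(10,0,20),rate=.03,contact_N=12),bx(),bf(),current_clock())
print(servo_line(bp(55,0,20),rate=.04,contact_N=14),bx(),bf(),current_clock())
c=capture("wrist"); cv2.imwrite("pics/v4.png",c["image"])
c=capture("top"); cv2.imwrite("pics/v5.png",cv2.resize(c["image"][160:250,190:310],(800,600),interpolation=cv2.INTER_CUBIC))
E
```

```text
open 0.06037224516896937
[-27.98   0.01  20.04] 15.725
False [ 9.9  -0.14 20.03] [-2.64 -0.19 -0.53] 17.1417
False [55.14  0.12 19.96] [-2.09  0.17  1.29] 18.4167
```

View pics/v4.png

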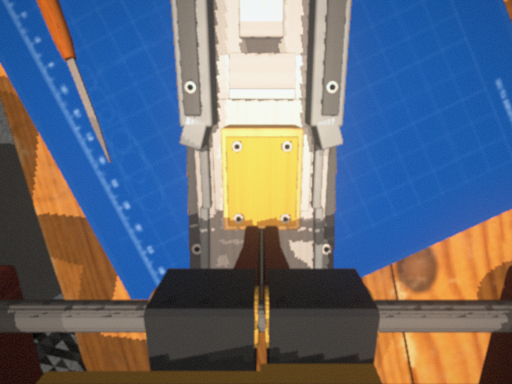

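The carrier is straight and centred at the channel mouth: plate at (262,178), cheeks at (190,130) and (335,130), nose bar at (262,92). The closed fingers are against the tail at (262,230). I'll continue up to the stop.

```bash
python3 - <<'E'
from h import *
np.set_printoptions(suppress=True,precision=2)
for x in (70,80,88,135):
    r=servo_line(bp(x,0,20),rate=.02,contact_N=14); print(r,bx(),bf(),current_clock())
    if r: break
sleep(.2); print("settled",bx(),bf(),current_clock())
c=capture("wrist"); cv2.imwrite("pics/v6.png",c["image"])
E
```

```text
False [70.07  0.03 19.99] [-3.    0.24 -0.08] 19.4167
False [79.58 -0.13 20.02] [-6.12 -0.04  0.23] 20.0667
False [87.55 -0.09 20.02] [-6.69  1.01 -0.01] 20.6167
True [102.27  -0.22  19.97] [-6.35 -0.02  0.71] 21.725
settled [102.12  -0.24  19.95] [-5.22 -0.03  1.57] 21.925
```

View pics/v6.png

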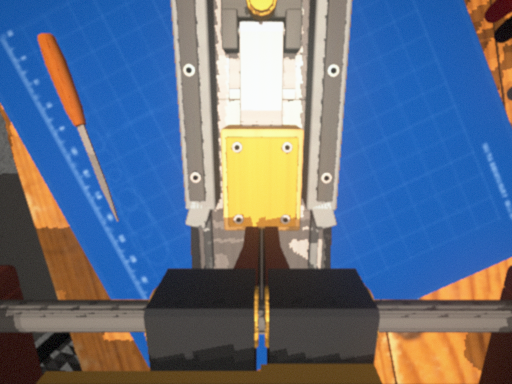

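```bash
python3 - <<'E'
from h import *
np.set_printoptions(suppress=True,precision=2)
for i in range(2):
    x=bx()[0]; r=servo_line(bp(x+12,0,20),rate=.012,contact_N=18); print(r,bx(),bf(),current_clock()); sleep(.3); print(bx(),bf())
servo_line(bp(70,0,20),rate=.08); servo_line(bp(40,0,90),rate=.15)
c=capture("wrist"); np.savez("w9.npz",**c)
P=cloud(c,np.ones((384,512),bool)); B=bedR().inv().apply(P-[.4363,-.0777,.0126])*1000
print([(x,round(float(np.median(z)),1)) for x in range(100,252,3) if len(z:=B[(abs(B[:,1])<4)&(abs(B[:,0]-x)<1.5)][:,2])])
print([(x,round(float(np.median(z)),1)) for x in range(100,252,3) if len(z:=B[(abs(abs(B[:,1])-17)<3)&(abs(B[:,0]-x)<1.5)][:,2])])
print("catch z before:")
c=dict(np.load("w3.npz")); P=cloud(c,np.ones((384,512),bool)); B=bedR().inv().apply(P-[.4363,-.0777,.0126])*1000
print([(x,round(float(np.median(z)),1)) for x in range(160,252,3) if len(z:=B[(abs(B[:,1])<4)&(abs(B[:,0]-x)<1.5)][:,2])])
print([(x,round(float(np.median(z)),1)) for x in range(160,252,3) if len(z:=B[(abs(abs(B[:,1])-17)<3)&(abs(B[:,0]-x)<1.5)][:,2])])
print(current_clock())
E
```

```text
True [102.17  -0.35  20.02] [-7.46 -0.21  1.03] 22.475
[102.01  -0.33  19.98] [-5.93 -0.48  2.  ]
True [102.03  -0.37  20.04] [-7.93  0.04  2.77] 23.275
[101.85  -0.43  20.03] [-6.11  0.51  2.1 ]
[(100, 0.5), (103, 0.6), (106, 0.6), (109, 41.2), (112, 41.5), (115, 44.6), (118, 44.5), (121, 44.5), (124, 44.5), (127, 44.4), (130, 44.6), (133, 44.5), (136, 44.5), (139, 44.6), (142, 44.7), (145, 44.6), (148, 44.8), (151, 44.3), (154, 44.6), (157, 44.7), (160, 44.7), (163, 44.4), (166, 41.5), (169, 28.9), (172, 27.2), (175, 25.6), (178, 24.4), (181, 23.8), (184, 23.7), (187, 23.5)]
[(100, 0.6), (103, 0.5), (106, 0.5), (109, 40.9), (112, 41.7), (115, 44.1), (118, 44.5), (121, 44.5), (124, 44.1), (127, 44.2), (130, 44.4), (133, 44.2), (136, 44.4), (139, 44.4), (142, 44.3), (145, 44.3), (148, 44.2), (151, 44.4), (154, 44.4), (157, 44.6), (160, 44.6), (163, 42.6), (166, 41.3), (175, 7.5), (178, 7.6), (181, 7.8), (184, 11.3), (187, 11.5), (190, 11.0)]
catch z before:
[(169, 24.5), (172, 22.2), (175, 20.8), (178, 20.3), (181, 20.3), (184, 20.6), (187, 20.6), (190, 20.2), (193, 20.6), (196, 20.3), (199, 20.7), (202, 20.2), (205, 20.4), (208, 20.6), (211, 20.4), (214, 20.2), (217, 20.6), (220, 20.3), (223, 21.2), (226, 31.2), (229, 31.3), (232, 31.7), (235, 31.7), (238, 21.6), (241, 0.9), (244, 0.9), (247, 1.0), (250, 408.5)]
[(160, -0.3), (163, 0.3), (166, 0.4), (169, 0.3), (172, 0.4), (175, 0.7), (178, 0.4), (181, 0.4), (184, 0.2), (187, 0.2), (190, 0.4), (193, 0.8), (196, 0.2), (199, 0.9), (202, 0.4), (205, 0.8), (208, 17.8), (211, 18.8), (214, 19.2), (217, 18.6), (220, 18.8), (223, 19.2), (226, 18.6), (229, 17.4), (232, 17.0), (235, 17.0), (238, 3.3), (241, 0.4), (244, 0.4), (247, 0.3), (250, 408.0)]
24.8417
```

```bash
python3 - <<'E'
from h import *
np.set_printoptions(suppress=True,precision=3)
servo_line(bp(40,0,150),rate=.2)
move_ptp([.46,.08,.33],(R.from_euler('z',78,degrees=True)*R.from_quat([1,0,0,0])).as_quat()); sleep(.3)
c=capture("wrist"); cv2.imwrite("pics/v7.png",cv2.resize(c["image"][60:260,170:370],(600,600),interpolation=cv2.INTER_CUBIC))
for c in (dict(np.load("w3.npz")),c):
    P=cloud(c,np.ones((384,512),bool)); B=bedR().inv().apply(P-[.4363,-.0777,.0126])*1000
    print([(x,round(float(np.median(z)),1)) for x in range(166,242,4) if len(z:=B[(abs(B[:,1])<4)&(abs(B[:,0]-x)<2)][:,2])])
    s=B[(abs(B[:,1])<4)&(B[:,0]>180)&(B[:,0]<218)&(B[:,2]>15)&(B[:,2]<28)]; print("slope",np.polyfit(s[:,0],s[:,2],1))
m=B[(B[:,2]>43)&(B[:,2]<48)&(B[:,0]<170)&(B[:,0]>90)&(abs(B[:,1])<25)]
(cc,ss,a)=cv2.minAreaRect(m[:,:2].astype(np.float32)); print("plate",cc,ss,a,np.median(m[:,2]))
for q in("tin_centre","block_centre"):
    capture("top"); d=spot_in("top",q)[0]; print(q,d["xy"])
print(current_clock())
E
```

```text
[(170, 23.7), (174, 21.5), (178, 20.4), (182, 20.5), (186, 20.9), (190, 20.3), (194, 20.5), (198, 20.3), (202, 20.5), (206, 20.5), (210, 20.2), (214, 20.1), (218, 20.6), (222, 20.7), (226, 31.2), (230, 31.7), (234, 31.7), (238, 22.4)]
slope [-0.    20.415]
[(166, 38.6), (170, 27.9), (174, 26.4), (178, 24.2), (182, 24.0), (186, 23.1), (190, 23.1), (194, 22.3), (198, 22.1), (202, 21.7), (206, 21.2), (210, 21.2), (214, 20.0), (218, 21.1), (222, 20.7), (226, 169.0), (230, 328.8), (234, 344.3), (238, 9.7)]
slope [-0.097 41.335]
plate (139.0403289794922, -0.5361423492431641) (49.880210876464844, 37.7493782043457) 0.2597620487213135 44.32271927610632
tin_centre [358.0, 146.3]
block_centre [129.8, 220.7]
26.7333
```

View pics/v7.png

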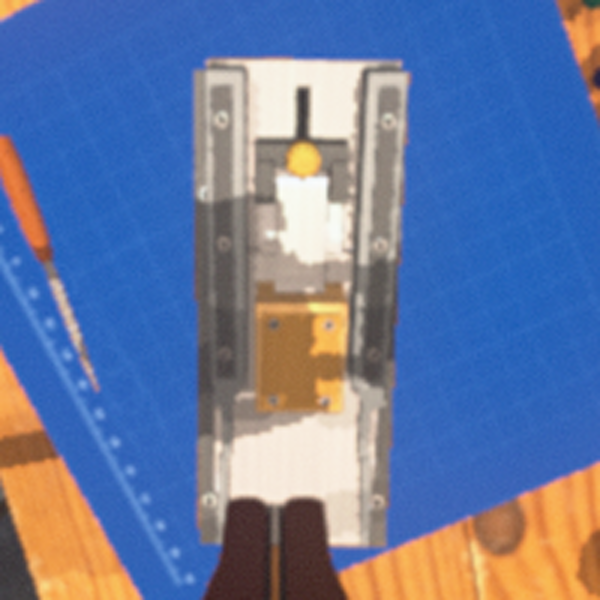

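The carrier lies between the cheeks with its nose at the stop: plate at (300,355), thumbscrew at (303,158). The catch finger's slope is 0.097 rad, so it has dropped in. The block centre is at x ≈ 139 mm, y ≈ −0.5 mm, and the gripper is clear of everything.

```bash
python3 -c "
from bench import *
print(current_force()); print(close_job())"
```

```text
[ 0.53590615 -0.52216326 -0.22231609]
the job is handed in; nothing more can be done
None
```

The carrier is against the end stop, nose uphill, with the catch dropped in behind its nose bar (about 0.097 rad measured); the arm touches nothing, the tin and bench block were left alone, and the job was handed in at about 27 s.

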